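# Find the concealed catch by feel and release the specimen tray

## Task

The white specimen unit keeps its tray shut with a concealed catch: one of the five identical grey plates set in a row in its flat top is the release button, the other four are fixed blanks. With the fingertips, feel slowly and gently across the row for the plate that gives, and press it until the tray springs out of the front by itself. Only press: do not touch the tray, and neither pick up nor shift the things lying on and beside the unit; finish with the hand clear.

Things in the scene. Friction and masses are not known exactly. Their poses are not given: they have to be found in the camera images.
- unit: white specimen unit, fixed box 210 mm deep (x), 270 wide (y), 80 high; origin at the centre of its underside, x to its back, y to its left, z up; front looks to -x. In its flat top, 50 mm before the centre, a row along y of five identical grey plates, 44 mm apart. Which one is the catch varies; the others lie on hard rubber and give 1 mm at 12 N
- plate_1 (a point): centre of the upper face of the leftmost plate, 78 mm over the table; axes as the unit. Each plate is 47 mm (x) by 37 mm (y), sunk 2 mm below the unit's top in a pocket of 48 by 38 mm, with white ribs of 6 mm between the pockets
- plate_2 (a point): the same of the second plate from the left
- plate_3 (a point): the same of the middle plate
- plate_4 (a point): the same of the second plate from the right
- plate_5 (a point): the same of the rightmost plate
- catch (a joint): how far the catch plate is pressed down, m: 0 at rest, 0.007 at its stop; it sits on a spring (about 2 N to start it, 5 N at the stop), lets go of the tray at about 0.004 to 0.005 and rises again when let go
- tray (a joint): how far the tray stands out of the front of the unit (towards -x of the unit), m: 0 shut and latched, 0.045 fully out. Its grey front, 250 mm wide, is 13 to 57 mm above the table; a spring drives it out when the catch lets go, and it stays out
- label_tape: small roll of white label tape, 56 mm across, 12 mm high, lying loose on the back part of the unit's top, left; origin at the centre of its underside
- eraser: eraser in a blue and white sleeve, 23x55x12 mm, lying loose on the back part of the unit's top, right; origin at the centre of its underside
- tally_counter: chrome tally counter, 42x67x28 mm, loose on the table to the left of the unit; origin at its underside
- memo_block: yellow memo block, 75x76x22 mm, loose on the table to the right of the unit; origin at the centre of its underside

How it is judged:
By the outcome, as a careful person would: the job done as asked, in the order asked, and still so for the second after the job is handed in, with the robot touching nothing.
It also fails if it takes over 51 s, if anything falls off the work surface, if the arm or the gripper's body presses on something with over 40 N, if the wrist force passes 120 N, or if a joint passes its speed limit or range.

## Robot

A 6-joint arm with a two-finger parallel gripper is mounted at the origin on a cart in front of the work surface, level with it; the furniture and walls round the work are solid. World frame = base frame: x ahead of the robot, y to its left, z up, the work surface at z = 0. Lengths are in m, angles in rad, forces in N, time in s.
With the tool pointing down it reaches from about 0.35 to 0.875 m from the base axis. Payload 15.5 kg.
Tool frame: the origin (TCP) lies at the very end of the fingers, on their centre line; the grasp point (between the pads) lies behind it (robot.grasp_offset is the z of the grasp point in the tool frame, in m); z points along the fingers, y is the line along which they close (so a half turn about z gives the same grasp; the last joint's range is limited). The gripper opens to 85 mm and grips with 20 to 120 N. Pads are 22 mm wide; open, the fingers measure 114 mm over their backs; the gripper's body (76 mm by 85 mm) begins 54 mm behind the grasp point. The pads swing forward as they close: fully open they stand 13 mm farther back than shut.
Start: joints at [-1.341, 0.494, 1.345, -0, 1.302, -0.096], TCP at [0.199, -0.592, 0.231] pointing down, gripper open.
Joint ranges: [-2.91, 2.91], [-0.82, 2.16], [0.22, 2.67], [-1.22, 4.37], [0.12, 2.79], [-3.08, 3.08]. Speed limits (rad/s): [1.89, 1.89, 2.57, 3.01, 3.01, 3.01].

## Interface

Orientations are given as a 3x3 rotation matrix whose columns are the frame's x, y, z axes.
In Python, from plant import robot gives the robot as it stands.
- The arm moves only by the tool arm_command, never from a script. Its argument "plan" is a list of rows, each a list of 7 numbers: the shift along the tool's x, y, z in mm, then the turn, a rotation vector about the tool's x, y, z in rad, then the opening, from 0 (shut) to 1 (fully open). A call has 1 to 12 rows; each row is the pose to reach, as a shift and turn from the pose commanded when the call began, along the tool's axes at that moment; what a row does not reach only later rows make up. A row lasts 1/12 s, in which the tool goes at most 41.7 mm and 7.16 degrees, less where a joint would pass 70% of its speed; a pose out of reach is approached as far as the arm can. A call with a gripper value outside its range is refused whole. The fingers move at their own pace and stop on an object; "squeeze" is the grip in N (left out, the last holds). Time passes only in rows, so rows that repeat a pose let the fingers close. It gives the time, the measured TCP pose, the force, the opening and the grip force at its end, in the units of the state.
- robot.sense(): the state, without advancing time (a new reading comes with each control period).
- robot.grab_frame(name): name is "scene" or "side" or "wrist"; returns (picture, depth): 400x640x3 uint8, red, green, blue; 400x640 float32, m along the optical axis (not along the pixel's ray), 0 where there is no reading.
- robot.camera_info(name): a dict with "intrinsics" (3x3 intrinsics, pixels), "rvec" (rotation vector, rad) and "tvec" (3), from world to camera coordinates, as OpenCV has them. Camera axes: x right, y down, z forward; pixel columns grow to the right and rows downward; lengths in m; the calibration is good to about 2 mm. The wrist camera is an equidistant fisheye: a pixel r from the principal point sees the ray r / f radians off the axis. A picture is of the moment at which its call begins: read the wrist's pose just before it. camera_info takes no time and is no camera call; for the wrist camera it gives the pose at the moment of the call.
- robot.close_job(): hands the job in; it is judged then, once.
The state is a dict: "t": time; "joints": joint angles; "joint_velocities": joint speeds; "joint_efforts": joint torques, N m; "tool_pos": TCP position; "ee_rot": TCP orientation; "force": force on the tool from outside, world axes, zero at the start; "moment": the same for the moment, N m; "grip_width": opening from 0.0 (shut) to 1.0 (fully open); "gripper_force": force on a finger pad.
Only numpy, scipy, OpenCV 4.12 (cv2) and the standard library are available. Lean on these libraries where they do the work, as an engineer would, in place of code of your own. Each camera call takes 0.05 s, during which the arm holds its last target. There are 200 camera calls.

## Working session

There is one attempt and no reset: what is moved stays moved. The work goes in short steps, Python scripts to look and compute and a tool call to move; the robot and the scene stay as the last step left them, time stands still between calls to the robot, and variables do not carry over. Pictures are saved under pics/ and viewed, at most 10 in all, crops included, and the job is handed in when it is done.

Besides the shell and the picture viewer there is one more tool, called after ">>>" by a JSON object that holds its "method" and its "body", one argument or row to a line. arm_command: Moves the arm, as the interface text tells. Its arguments: {"type":"object","properties":{"plan":{"type":"array"},"squeeze":{"type":"number"}},"required":["plan"]}

```bash
mkdir -p pics; cat > h.py <<'E'
import numpy as np, cv2
from plant import robot
def cam(n):
    c=robot.camera_info(n); K=np.array(c['intrinsics'],float); R=cv2.Rodrigues(np.array(c['rvec'],float))[0]; t=np.array(c['tvec'],float).ravel()
    return K,R,t
def ray(n,uv,z):
    K,R,t=cam(n); d=np.linalg.inv(K)@np.array([uv[0],uv[1],1.]); C=-R.T@t; d=R.T@d
    return C+d*(z-C[2])/d[2]
E
python3 - <<'E'
from h import *
p,d=robot.grab_frame("scene");cv2.imwrite("pics/s.png",p[...,::-1]); np.savez("s.npz",p=p,d=d)
s=robot.sense();print(s['t'],s['tool_pos'],s['ee_rot'],s['force'],robot.grasp_offset)
E
```

```text
0.05 [ 0.19938072 -0.59195227  0.23068594] [[ 9.47706222e-01  3.19143912e-01 -2.82452403e-04]
 [ 3.19144011e-01 -9.47705415e-01  1.24357572e-03]
 [ 1.29197947e-04 -1.26868744e-03 -9.99999187e-01]] [ 0.20515591 -1.78781508 -0.50446078] -0.0187
```

View pics/s.png

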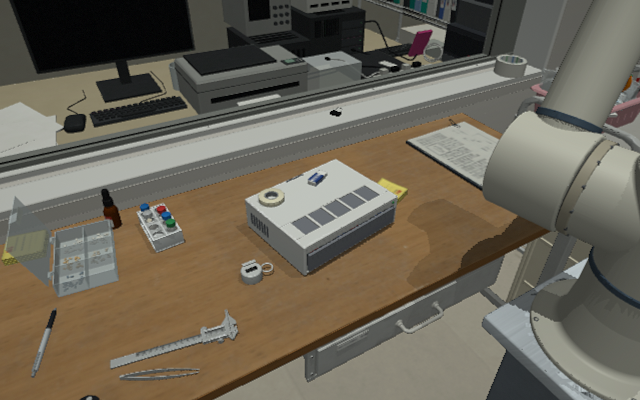

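The unit is at about px (247–395, 160–273), with its plate row running from about (308,226) to (370,190). The tape is at (271,198), the eraser at (317,179) and the counter at (251,271).

```bash
python3 - <<'E'
from h import *
p=np.load("s.npz")['p']; g=cv2.cvtColor(p,cv2.COLOR_RGB2GRAY)
print(g[226,300:318],g[215,290:300],g[245,330:350:4])
m=np.zeros_like(g); roi=(slice(182,238),slice(286,384)); m[roi]=((g[roi]<150)&(g[roi]>60))*255
cv2.imwrite("pics/crop.png",cv2.resize(np.hstack([p[155:280,240:400,::-1],cv2.merge([m]*3)[155:280,240:400]]),None,fx=2.4,fy=2.4))
n,l,st,c=cv2.connectedComponentsWithStats(m,connectivity=4)
P=[]
for i in range(1,n):
    if st[i,4]>100: q=ray("scene",c[i],.078);P.append(q);print(c[i],st[i],q.round(4))
E
```

```text
[108 108 108 108 107 107 108 107 107 107 107 107 107 107 106 107 108 102] [193 193 193 193 192 192 192 193 193 193] [53 53 56 57 56]
[366.02369668 192.75829384] [353 185  26  16 211] [0.4924 0.1929 0.078 ]
[351.77922078 200.16450216] [339 193  27  16 231] [0.4847 0.2365 0.078 ]
[336.92094862 207.82608696] [324 199  27  18 253] [0.4773 0.2798 0.078 ]
[357.38953488 223.05813953] [324 204  60  34 516] [0.4126 0.2704 0.078 ]
[321.5        216.09398496] [308 208  28  18 266] [0.469  0.3231 0.078 ]
[305.1130137  224.69863014] [291 216  29  19 292] [0.4612 0.3665 0.078 ]
```

View pics/crop.png

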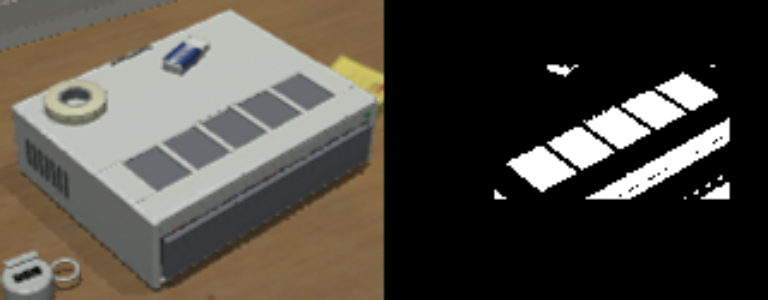

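Five plates come out at even 44 mm spacing, and the unit yaw is about 0.178 rad. I'll shut the fingers and go round to the row with the narrow side of the tip along it.

>>> {"method": "arm_command", "body": {
  "plan": [
    [390,-280,30,0,0,-1.424,0],
    [390,-280,30,0,0,-1.424,0],
    [390,-280,30,0,0,-1.424,0],
    [390,-280,30,0,0,-1.424,0],
    [390,-280,30,0,0,-1.424,0],
    [390,-280,30,0,0,-1.424,0],
    [390,-280,30,0,0,-1.424,0],
    [390,-280,30,0,0,-1.424,0],
    [390,-280,30,0,0,-1.424,0],
    [390,-280,30,0,0,-1.424,0],
    [390,-280,30,0,0,-1.424,0],
    [390,-280,30,0,0,-1.424,0]
  ]
}}

```text
t: 1.05
tool_pos: [0.4811, -0.199, 0.2008]
ee_rot: [[-0.186, 0.982, -0.0], [0.982, 0.186, 0.001], [0.001, -0.0, -1.0]]
force: [-0.6, -0.8, 1.4]
grip_width: -0.0
gripper_force: 0.0
```

```bash
cat >> h.py <<'E'
PL=np.array([[.4612,.3665],[.469,.3231],[.4773,.2798],[.4847,.2365],[.4924,.1929]])
def to(x,y,z):
    s=robot.sense(); R=np.array(s['ee_rot']); d=np.array([x,y,z])-s['tool_pos']
    yaw=np.arctan2(R[1,0],R[0,0])
    print('t',s['t'],'pos',np.round(s['tool_pos'],4),'yaw',round(yaw,4),'F',np.round(s['force'],2),'w',s['grip_width'],'shift mm',(R.T@d*1000).round(1),'turn z',round(yaw-1.749,4))
E
python3 -c "
from h import *
to(*PL[4],.14)"
```

```text
t 1.05 pos [ 0.4811 -0.199   0.2008] yaw 1.7582 F [-0.56 -0.81  1.39] w -0.0003628703607273455 shift mm [382.9  84.1  61.2] turn z 0.0092
```

>>> {"method": "arm_command", "body": {
  "plan": [
    [383,84,60,0,0,0.01,0],
    [383,84,60,0,0,0.01,0],
    [383,84,60,0,0,0.01,0],
    [383,84,60,0,0,0.01,0],
    [383,84,60,0,0,0.01,0],
    [383,84,60,0,0,0.01,0],
    [383,84,60,0,0,0.01,0],
    [383,84,60,0,0,0.01,0],
    [383,84,60,0,0,0.01,0],
    [383,84,60,0,0,0.01,0],
    [383,84,60,0,0,0.01,0],
    [383,84,60,0,0,0.01,0]
  ]
}}

```text
t: 2.05
tool_pos: [0.494, 0.1902, 0.1407]
ee_rot: [[-0.17, 0.986, -0.001], [0.986, 0.17, -0.0], [-0.0, -0.001, -1.0]]
force: [0.1, -1.5, 0.1]
grip_width: -0.003
gripper_force: 0.0
```

```bash
python3 -c "
from h import *
to(*PL[4],.083)
c=cam('wrist');p,d=robot.grab_frame('wrist');np.savez('w.npz',p=p,K=c[0],R=c[1],t=c[2]);cv2.imwrite('pics/w.png',p[...,::-1]);print(c[0])
# side view too, side by side
q,_=robot.grab_frame('side');cv2.imwrite('pics/side.png',q[...,::-1])"
```

```text
t 2.05 pos [0.494  0.1902 0.1407] yaw 1.7412 F [ 0.09 -1.54  0.06] w -0.0031581668543579477 shift mm [ 2.9 -1.1 57.7] turn z -0.0078
[[309.70691629   0.         319.86872099]
 [  0.         309.70691629 198.53490564]
 [  0.           0.           1.        ]]
```

View pics/w.png

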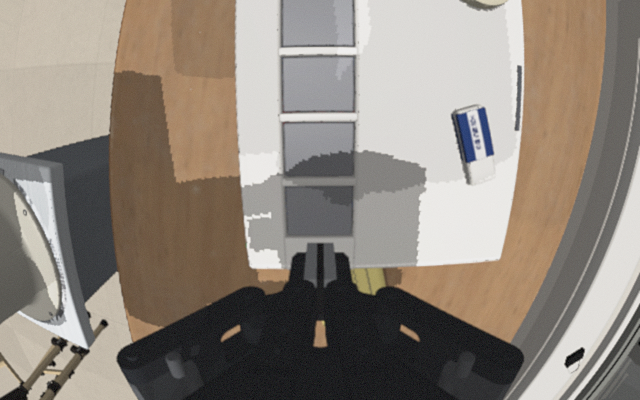

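View pics/side.png

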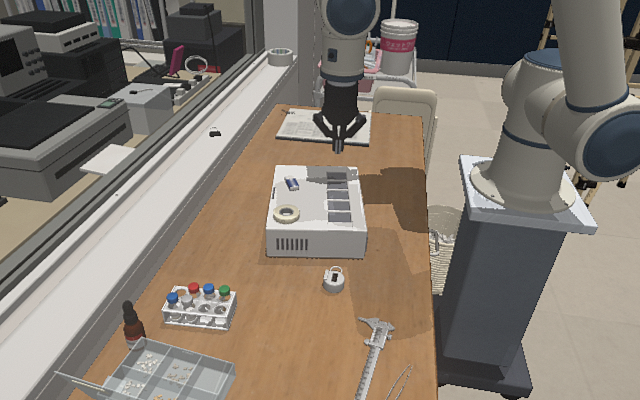

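The wrist view shows plate 5 at about (319,210), with plates 4, 3 and 2 above it at (318,150), (318,83) and (318,20). The side view shows the shut fingers hovering over the right end. I'll measure plates 3–5 from the wrist picture.

```bash
python3 - <<'E'
from h import *
w=np.load("w.npz");p,K,R,t=[w[k] for k in 'pKRt']
g=cv2.cvtColor(p,cv2.COLOR_RGB2GRAY)
C=-R.T@t
def fr(u,v,z):
    a=np.array([u-K[0,2],v-K[1,2]])/K[0,0]; r=np.hypot(*a); d=R.T@np.array([*(a/r*np.sin(r)),np.cos(r)])
    return C+d*(z-C[2])/d[2]
def pr(X):
    c=R@X+t; th=np.arctan2(np.hypot(c[0],c[1]),c[2]); return K[:2,2]+K[0,0]*th*c[:2]/np.hypot(c[0],c[1])
for q in PL: print(pr(np.array([*q,.078])).round(1))
print(g[20:265,318].reshape(-1,5)[:,2]); print(g[150,265:375]);print(g[215,270:370])
for v in (150,83):
  r=g[v-8:v+9,230:420].astype(float).mean(0); dr=np.diff(r); print(v,230+dr[30:80].argmin()+30, 230+dr[100:150].argmax()+100)
E
```

```text
[314.6 -37. ]
[315.1  21.2]
[316.4  85.9]
[316.5 151.7]
[317.  213.8]
[156 157 156 159 162 207 228 130 161 157 158 158 160 156 158 156 155 153
 140 229 105 151 157 152 152 150 148  88  80  82  78 110 132  79  99  97
  96 100 100  99  99  97  96 133 134  27  17  22  30]
[216 217 219 216 216 218 218 218 222 221 220 219 218 217 209 192 175 141
 113 119 135 147 149 148 151 152 148 148 150 149 149 147 148 152 148 151
 148 151 151 148 149 148 149 151 149 151 152 152 150 153 149 149 149 148
 150 149 149 148 147 147 152 149 145 150 151 148 149 150 148 149 148 151
 147 139 134 129 134 147 152 147 151 146 149 149 144 123 109 105  99 118
 154 176 196 214 220 222 222 215 182 153 145 148 158 196 213 217 216 214
 215 217]
[231 179 157 158 160 160 160 160 160 165 160 157 148 140 123 108  92  92
  93  98  99  98 102  97 100  96  94 102  96  97  97  94 100 100  99  97
  96 100  97 100  95  98  97  96  99  91  95  98  99  98  94  98  95  97
 102  97  96  98  92  96  94  97  97  99  99  97  99  99  97  92  99  97
  96  94  96  96  93  98  94  97  93  78  81 120 140 149 154 159 165 157
 159 160 159 161 160 159 159 159 161 159]
150 281 354
83 280 355
```

Both views agree to about 2 mm, which is well inside the pocket margin. Next I'll descend to just above plate 5.

>>> {"method": "arm_command", "body": {
  "plan": [
    [4,0,20,0,0,0,0],
    [4,0,40,0,0,0,0],
    [4,0,50,0,0,0,0],
    [4,0,56,0,0,0,0],
    [4,0,58,0,0,0,0],
    [4,0,58,0,0,0,0],
    [4,0,58,0,0,0,0]
  ]
}}

```text
t: 2.73
tool_pos: [0.4943, 0.1931, 0.0839]
ee_rot: [[-0.167, 0.986, 0.001], [0.986, 0.167, 0.0], [0.0, 0.001, -1.0]]
force: [-1.3, 0.6, -0.6]
grip_width: 0.002
gripper_force: 0.0
```

```bash
python3 -c "
from h import *
to(*PL[4],.0775)"
```

```text
t 2.7333 pos [0.4943 0.1931 0.0839] yaw 1.7384 F [-1.34  0.62 -0.56] w 0.0024278889120397536 shift mm [ 0.2 -1.9  6.4] turn z -0.0106
```

>>> {"method": "arm_command", "body": {
  "plan": [
    [0,-1,1,0,0,0,0],
    [0,-1,2,0,0,0,0],
    [0,-1,3,0,0,0,0],
    [0,-1,3.5,0,0,0,0],
    [0,-1,4,0,0,0,0],
    [0,-1,4.5,0,0,0,0],
    [0,-1,5,0,0,0,0],
    [0,-1,5,0,0,0,0],
    [0,-1,5,0,0,0,0],
    [0,-1,5,0,0,0,0]
  ]
}}

```text
t: 3.57
tool_pos: [0.4929, 0.1931, 0.0783]
ee_rot: [[-0.167, 0.986, -0.0], [0.986, 0.167, 0.0], [0.0, -0.0, -1.0]]
force: [-1.2, -0.1, -1.0]
grip_width: -0.0
gripper_force: 0.0
```

No contact yet, so another 1 mm, gently.

>>> {"method": "arm_command", "body": {
  "plan": [
    [0,0,0.3,0,0,0,0],
    [0,0,0.6,0,0,0,0],
    [0,0,0.9,0,0,0,0],
    [0,0,1.2,0,0,0,0],
    [0,0,1.2,0,0,0,0],
    [0,0,1.2,0,0,0,0]
  ]
}}

```text
t: 4.07
tool_pos: [0.493, 0.1931, 0.0773]
ee_rot: [[-0.167, 0.986, 0.0], [0.986, 0.167, 0.0], [0.0, 0.0, -1.0]]
force: [-2.2, -0.2, 7.4]
grip_width: -0.002
gripper_force: 3.9
```

Force is 7.4 N at under 1 mm of give, so plate 5 is hard. On to plate 4.

>>> {"method": "arm_command", "body": {
  "plan": [
    [0,0,-4,0,0,0,0],
    [0,0,-8,0,0,0,0],
    [15,0,-8,0,0,0,0],
    [30,0,-8,0,0,0,0],
    [44,-0.4,-8,0,0,0,0],
    [44,-0.4,-8,0,0,0,0],
    [44,-0.4,-5,0,0,0,0],
    [44,-0.4,-3,0,0,0,0],
    [44,-0.4,-2,0,0,0,0],
    [44,-0.4,-1,0,0,0,0],
    [44,-0.4,-0.5,0,0,0,0],
    [44,-0.4,0,0,0,0,0]
  ]
}}

```text
t: 5.07
tool_pos: [0.4852, 0.2358, 0.0772]
ee_rot: [[-0.167, 0.986, -0.0], [0.986, 0.167, -0.0], [-0.0, -0.0, -1.0]]
force: [-2.1, -4.3, 10.0]
grip_width: 0.001
gripper_force: 4.9
```

>>> {"method": "arm_command", "body": {
  "plan": [
    [0,0,0,0,0,0,0],
    [0,0,0,0,0,0,0],
    [0,0,0,0,0,0,0]
  ]
}}

```text
t: 5.32
tool_pos: [0.4852, 0.2358, 0.0774]
ee_rot: [[-0.167, 0.986, -0.0], [0.986, 0.167, -0.0], [-0.0, -0.0, -1.0]]
force: [-0.8, -5.0, 7.6]
grip_width: 0.002
gripper_force: 4.0
```

Plate 4 is hard too. Plate 3 next.

>>> {"method": "arm_command", "body": {
  "plan": [
    [0,0,-4,0,0,0,0],
    [0,0,-8,0,0,0,0],
    [15,0,-8,0,0,0,0],
    [30,0,-8,0,0,0,0],
    [44,-0.4,-8,0,0,0,0],
    [44,-0.4,-8,0,0,0,0],
    [44,-0.4,-5,0,0,0,0],
    [44,-0.4,-3,0,0,0,0],
    [44,-0.4,-2,0,0,0,0],
    [44,-0.4,-1,0,0,0,0],
    [44,-0.4,-0.5,0,0,0,0],
    [44,-0.4,0,0,0,0,0]
  ]
}}

```text
t: 6.32
tool_pos: [0.4774, 0.2792, 0.077]
ee_rot: [[-0.167, 0.986, -0.0], [0.986, 0.167, -0.0], [-0.0, -0.0, -1.0]]
force: [-0.7, -2.2, 3.3]
grip_width: 0.002
gripper_force: 1.9
```

>>> {"method": "arm_command", "body": {
  "plan": [
    [0,0,0,0,0,0,0],
    [0,0,0,0,0,0,0],
    [0,0,0,0,0,0,0]
  ]
}}

```text
t: 6.57
tool_pos: [0.4775, 0.2798, 0.0771]
ee_rot: [[-0.167, 0.986, 0.0], [0.986, 0.167, 0.0], [0.0, 0.0, -1.0]]
force: [-0.1, -0.3, -0.0]
grip_width: 0.0
gripper_force: 0.2
```

Plate 3 feels soft. I'll go a little deeper to be sure.

>>> {"method": "arm_command", "body": {
  "plan": [
    [0,0,0.3,0,0,0,0],
    [0,0,0.6,0,0,0,0],
    [0,0,1,0,0,0,0],
    [0,0,1,0,0,0,0],
    [0,0,1,0,0,0,0]
  ]
}}

```text
t: 6.98
tool_pos: [0.4776, 0.2798, 0.0761]
ee_rot: [[-0.167, 0.986, 0.0], [0.986, 0.167, 0.0], [0.0, 0.0, -1.0]]
force: [-0.2, 0.2, 4.1]
grip_width: -0.003
gripper_force: 1.8
```

Nearly 2 mm of travel at 4 N means plate 3 is the catch. Pressing on to about 6 mm, short of the stop.

>>> {"method": "arm_command", "body": {
  "plan": [
    [0,0,0.5,0,0,0,0],
    [0,0,1,0,0,0,0],
    [0,0,1.5,0,0,0,0],
    [0,0,2,0,0,0,0],
    [0,0,2.5,0,0,0,0],
    [0,0,3,0,0,0,0],
    [0,0,3.5,0,0,0,0],
    [0,0,3.8,0,0,0,0],
    [0,0,4,0,0,0,0],
    [0,0,4,0,0,0,0],
    [0,0,4,0,0,0,0],
    [0,0,4,0,0,0,0]
  ]
}}

```text
t: 7.98
tool_pos: [0.4775, 0.2798, 0.0721]
ee_rot: [[-0.167, 0.986, 0.0], [0.986, 0.167, 0.0], [0.0, 0.0, -1.0]]
force: [1.7, 0.2, 3.6]
grip_width: 0.002
gripper_force: 1.9
```

```bash
python3 -c "
from h import *
p,_=robot.grab_frame('scene');cv2.imwrite('pics/s2.png',cv2.resize(p[120:300,220:420,::-1],None,fx=3,fy=3))"
```

```text
(no output)
```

View pics/s2.png

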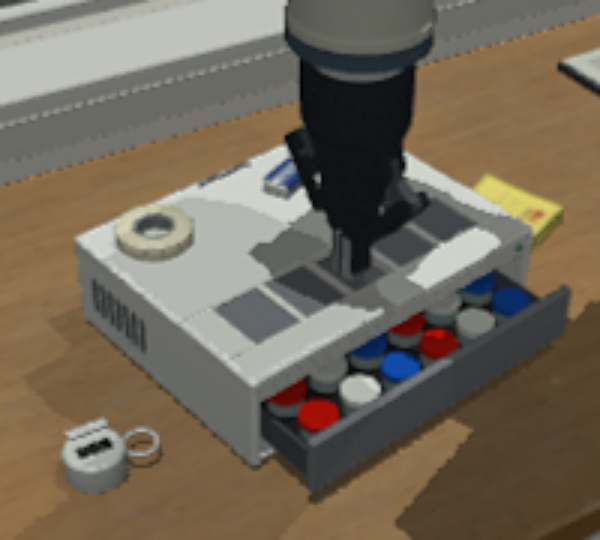

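The tray has sprung out: its front runs from crop (310,470) to (570,300). The tape, eraser, counter and memo block haven't moved. Lifting clear.

>>> {"method": "arm_command", "body": {
  "plan": [
    [0,0,-4,0,0,0,0],
    [0,0,-10,0,0,0,0],
    [0,0,-25,0,0,0,0],
    [0,0,-50,0,0,0,0],
    [0,0,-80,0,0,0,0],
    [0,0,-100,0,0,0,0],
    [0,0,-110,0,0,0,0],
    [0,0,-110,0,0,0,0],
    [0,0,-110,0,0,0,0],
    [0,0,-110,0,0,0,0]
  ]
}}

```text
t: 8.87
tool_pos: [0.4767, 0.2794, 0.1809]
ee_rot: [[-0.167, 0.986, -0.002], [0.986, 0.167, -0.001], [-0.0, -0.002, -1.0]]
force: [0.2, 0.6, -0.6]
grip_width: -0.003
gripper_force: 0.0
```

```bash
python3 -c "
from h import *
p,_=robot.grab_frame('scene');cv2.imwrite('pics/s3.png',cv2.resize(p[120:300,220:420,::-1],None,fx=3,fy=3))"
```

```text
(no output)
```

View pics/s3.png

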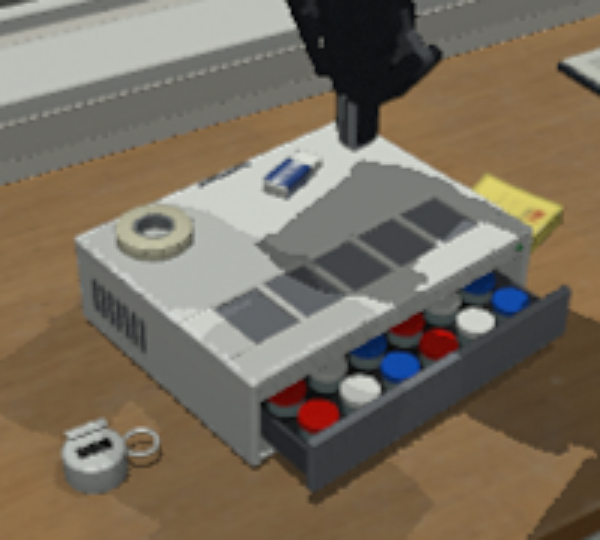

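The tray stays out, all five plates are level, the loose things are where they were, and the hand is clear about 100 mm above the unit.

```bash
python3 -c "
from plant import robot
print(robot.close_job())"
```

```text
the job is handed in; nothing more can be done
None
```

The middle plate (plate 3) was the catch; pressing it made the tray spring out and stay out, nothing else looked moved in the camera pictures, and the job was handed in at about 9 s with the hand clear.

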